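# Sniff the vaporizer's filler cap for leaking gas with a pen leak detector

### The job

Check the anaesthetic vaporizer's filler cap for leaking gas. Take the pen-shaped leak detector out of its charging stand and first prove that it responds: hold its nozzle steady for a good second pointing straight down about 1 cm above the mouth of the small metal test-leak bottle; then carry it across, clear of the valve block that stands in the way, and finish holding it, still and nozzle straight down, centred about 1 cm above the filler cap while the reading is taken. Do not let it touch the bottle or the vaporizer, do not bump the valve block, leave everything else where it stands, and do not put the detector down: the program ends with it in the gripper.

Things in the scene. Friction and masses are not known exactly. Their poses are not given: they have to be found in the camera images.
- detector_grip (a point): Grey pen-shaped gas leak detector (loose, 60 to 120 g): a round barrel 28 mm across and 138 mm long with a slim steel nozzle 46 mm long below it, 184 mm overall. It stands nozzle down in the charging stand, barrel showing for 104 mm above the stand. This point is on the barrel's axis, 140 mm above the nozzle's tip and 44 mm below the barrel's top end, a good height to grip. Its z axis runs along the barrel from nozzle to top end. Round, so it can be gripped from any side.
- detector_tip (a point): The end of the detector's nozzle (6 mm across there), on its axis, 140 mm below detector_grip; z axis as detector_grip. In the stand it is at a height of about 12 mm above the bench.
- detector: The same detector as a body; origin at the nozzle's tip, z along the barrel towards its top end.
- stand: Black charging stand, fixed: a block 70 x 70 mm, its top 92 mm above the bench, on a grey foot 96 x 86 mm. A round socket 31 mm wide opens in its top; the detector's barrel stands 34 mm deep in it with its nozzle in a narrower bore (20 mm) below, so the detector must be drawn straight up by 85 mm to be clear. Origin at the bench under the socket's centre.
- leak_mouth (a point): Mouth of the test-leak bottle: a small plain aluminium bottle (loose, 150 g), 40 mm across, with a brass neck 15 mm across; this point is the middle of the neck's top, 66 mm above the bench; z axis up.
- leak_bottle: The test-leak bottle as a body; origin at the centre of its underside, on the bench.
- filler_cap_top (a point): Middle of the top of the vaporizer's filler screw cap: a white knurled cap 32 mm across, 20 mm high, its top 100 mm above the bench, standing upright on the filler block that projects from the lower front of the vaporizer; z axis up. The cap's axis lies 42 mm in front of the vaporizer's front face and 54 mm in front of the edge of its dial.
- vaporizer: Agent vaporizer, fixed: cream cast body 132 mm deep and 104 mm wide with a round dial 108 mm across on top, 222 mm high in all, and a mount with two steel ports at its rear. Origin on the bench under the dial's centre; its front (the filler side) faces its own -x, and the filler cap is 108 mm that way from the origin.
- valve_block: Valve block, fixed, standing between the stand and the vaporizer: white box 190 mm long (its x) by 84 mm wide (its y), with steel ports at both ends (242 mm over all), two clear valve domes on top 108 mm above the bench and between them a round pressure gauge whose top is 142 mm above the bench. Origin at the bench under its centre.
- agent_bottle: Bystander: loose amber glass bottle with a black cap, 54 mm across, 105 mm high. Origin at the centre of its underside.
- carton: Bystander: loose cardboard carton 60 x 110 x 85 mm high. Origin at the centre of its underside.
- seal_ring: Bystander: loose black rubber ring lying flat, 90 mm across, 10 mm thick. Origin at the centre of its underside.
Things that resemble listed ones, but are neither listed nor needed, are in the scene too. Of the things that look like the detector, the largest one is meant.

How it is judged:
On the way:
1. the detector's nozzle is held still, straight down, just above the test-leak bottle's mouth without touching it, for a second (horizontal distance between detector_tip and leak_mouth below 0.01 m and z of detector_tip in the frame of leak_mouth between 0.002 and 0.02 m and angle between detector_tip's own z axis and vertical below 0.17 rad and linear speed of detector below 0.02 m/s and contact force between the fingers and detector above 1 N and contact force between detector and leak_bottle below 0.05 N), for 1 s.
At the end, for the whole second after the job is handed in: Gripper holds the detector still (under 20 mm/s), within 10 degrees of vertical, tip 2 to 20 mm above the filler cap and within 10 mm of its axis, touching nothing but the fingers; earlier held so for 1 s above the test-leak bottle (horizontal distance between detector_tip and filler_cap_top below 0.01 m and z of detector_tip in the frame of filler_cap_top between 0.002 and 0.02 m and angle between detector_tip's own z axis and vertical below 0.17 rad and linear speed of detector below 0.02 m/s and contact force between the fingers and detector above 1 N and contact force between detector and vaporizer below 0.05 N and contact force between detector and stand below 0.05 N and contact force between detector and valve_block below 0.05 N and contact force between detector and leak_bottle below 0.05 N and contact force between detector and agent_bottle below 0.05 N and contact force between detector and carton below 0.05 N and contact force between detector and seal_ring below 0.05 N); the arm keeps its last pose, push and grip.
It fails at once if the vaporizer is touched (over 1 N) (contact force between vaporizer and anything else above 1 N).
It fails at once if the detector touches the test-leak bottle (over 0.5 N) (contact force between detector and leak_bottle above 0.5 N).
It fails at once if the valve block is bumped (over 2 N) (contact force between valve_block and anything else above 2 N).
It fails at once if the test-leak bottle is shifted by over 10 mm or knocked over (distance of leak_bottle from where it was at the start of the episode above 0.01 m).
It fails at once if a bystander is shifted by over 15 mm (distance of any of agent_bottle, carton, seal_ring from where it was at the start of the episode above 0.015 m).
It also fails if it takes over 54 s, if anything falls off the work surface, if the arm or the gripper's body presses on something with over 40 N, if the wrist force passes 120 N, or if a joint passes its speed limit or range.

### The arm

A 6-joint arm with a two-finger parallel gripper is mounted at the origin on the work surface. World frame = base frame: x ahead of the robot, y to its left, z up, the work surface at z = 0. Lengths are in m, angles in rad, forces in N, time in s.
With the tool pointing down it reaches from about 0.3 to 0.85 m from the base axis. Payload 5.4 kg.
Tool frame: the origin (TCP) lies midway between the tips of the shut fingers; the grasp point (between the pads) lies 19 mm behind it; z points along the fingers, y is the direction in which the jaws open and shut (so a half turn about z gives the same grasp; the last joint's range is limited). The gripper opens to 85 mm and grips with 20 to 120 N. Pads are 22 mm wide; open, the fingers measure 114 mm over their backs; the gripper's body (76 mm by 85 mm) begins 54 mm behind the grasp point. The pads swing forward as they close: fully open they stand 13 mm farther back than shut.
Start: joints at [0.956, 0.158, 1.597, -0, 1.386, -0.21], TCP at [0.226, 0.529, 0.231] pointing down, gripper open.
Joint ranges: [-2.91, 2.91], [-0.94, 2.29], [0.18, 2.7], [-1.29, 4.43], [0.17, 2.64], [-3, 3]. Speed limits (rad/s): [2.57, 2.57, 3.14, 3.14, 3.14, 3.14].

### API

Orientations are given as a unit quaternion [w, x, y, z].
In Python, from bench import r gives the robot as it stands.
- The arm moves only by the tool send_rows, never from a script. Its argument "targets" is a list of rows, each a list of 3 entries, a list of its own where there are three numbers: the finger opening in m, from 0 to 0.0854, then the shift along the tool's x, y, z in m, then the turn about the tool's z in rad. A call has 1 to 5 rows; each row shifts and turns the commanded pose from where the row before left it, along the tool's axes as they then stand; what a row does not reach is not made up. A row lasts 1/10 s, in which the tool goes at most 50 mm and 8.59 degrees, less where a joint would pass 70% of its speed; a pose out of reach is approached as far as the arm can. A call is refused whole if a number of a shift passes 0.05 or a number of a turn 0.15, either way. A call with a gripper value outside its range is refused whole. The fingers move at their own pace and stop on an object; "newtons" is the grip in N (left out, the last holds). Time passes only in rows, so rows that do not move let the fingers close. It gives the time, the measured TCP pose, the force and the opening at its end, in the units of the state.
- r.sense(): the state, without advancing time (a new reading comes with each control period).
- r.snapshot(name): name is "side" or "top" or "wrist"; returns (picture, depth): 420x560x3 uint8, red, green, blue; 420x560 float32, m along the optical axis (not along the pixel's ray), 0 where there is no reading.
- r.camera_params(name): a dict with "fx", "fy", "cx", "cy" (pixels), "R" (3x3) and "t" (3): a world point X has camera coordinates R X + t. Camera axes: x right, y down, z forward; pixel columns grow to the right and rows downward; lengths in m; the calibration is good to about 2 mm. A picture is of the moment at which its call begins: read the wrist's pose just before it. camera_params takes no time and is no camera call; for the wrist camera it gives the pose at the moment of the call.
- r.hand_in(): hands the job in, once; it reports no verdict.
The state is a dict: "time": time; "q": joint angles; "joint_velocities": joint speeds; "effort": joint torques, N m; "eef_pos": TCP position; "eef_rot": TCP orientation; "wrist_force": force on the tool from outside, world axes, zero at the start; "ft_torque": the same for the moment, N m; "width": finger opening in m.
Only numpy, scipy, OpenCV 4.12 (cv2) and the standard library are available. Lean on these libraries where they do the work, as an engineer would, in place of code of your own. Each camera call takes 0.05 s, during which the arm holds its last target. There are 200 camera calls.

## Working session

There is one attempt and no reset: what is moved stays moved. The work goes in short steps, Python scripts to look and compute and a tool call to move; the robot and the scene stay as the last step left them, time stands still between calls to the robot, and variables do not carry over. Pictures are saved under pics/ and viewed, about 8 in all and at most 12, crops included, and the job is handed in when it is done.

Besides the shell and the picture viewer there is one more tool, called by a JSON object that holds its "fn" and its "kwargs", one argument or row to a line. send_rows: Moves the arm, as the interface text tells. Its arguments: {"type":"object","properties":{"targets":{"type":"array"},"newtons":{"type":"number"}},"required":["targets"]}

```bash
mkdir -p pics; ls; python3 - <<'E'
from bench import r
import cv2,numpy as np
for n in("top","side"):
    p,d=r.snapshot(n); cv2.imwrite(f"pics/{n}0.png",p[:,:,::-1]); np.save(f"{n}0.npy",d)
    c=r.camera_params(n); print(n,c)
print(r.sense())
E
```

```text
pics
top {'fx': 427.5197755551964, 'fy': 427.5197755551964, 'cx': 269.99910793045734, 'cy': 202.38599375823662, 'R': array([[ 0.06418946, -0.99792802,  0.00440304],
       [-0.97430372, -0.0636232 , -0.21606559],
       [ 0.21589804,  0.00957924, -0.97636892]]), 't': array([-0.04005012,  0.62474752,  1.1428716 ])}
side {'fx': 505.6510740443748, 'fy': 505.6510740443748, 'cx': 280.9736820380257, 'cy': 205.62930201290357, 'R': array([[ 0.9869583 , -0.16040102,  0.01359514],
       [-0.07405557, -0.52740573, -0.84637992],
       [ 0.14293036,  0.83433489, -0.53240605]]), 't': array([-0.57352574,  0.15262491,  1.21346488])}
{'time': 0.1, 'q': array([ 9.55884832e-01,  1.59042717e-01,  1.59814294e+00,  5.33048249e-06,
        1.38621690e+00, -2.10076757e-01]), 'joint_velocities': array([ 0.00052366, -0.00150961, -0.00322579, -0.00011756,  0.00147149,
        0.00152502]), 'effort': array([-7.24052315e-04, -3.96993041e+01, -3.32337141e+01, -2.15981468e-04,
        4.24661790e-03,  1.54418609e-05]), 'eef_pos': array([0.22614625, 0.52804762, 0.23036518]), 'eef_rot': array([-3.65190001e-04,  2.01038330e-01,  9.79582958e-01, -8.27995632e-04]), 'wrist_force': array([-0.41236921, -0.65727773, -0.83042988]), 'ft_torque': array([-0.01149402, -0.00496485, -0.00194576]), 'width': 0.0855779537308505}
```

View pics/top0.png

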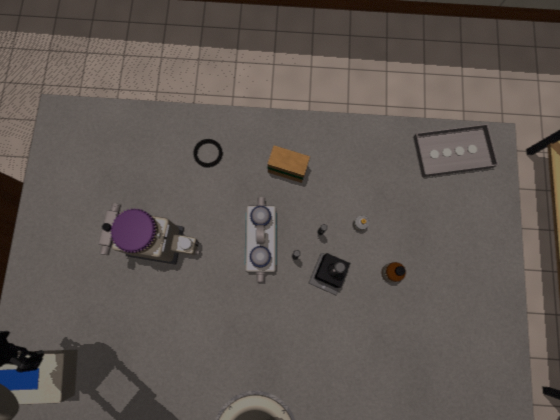

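View pics/side0.png

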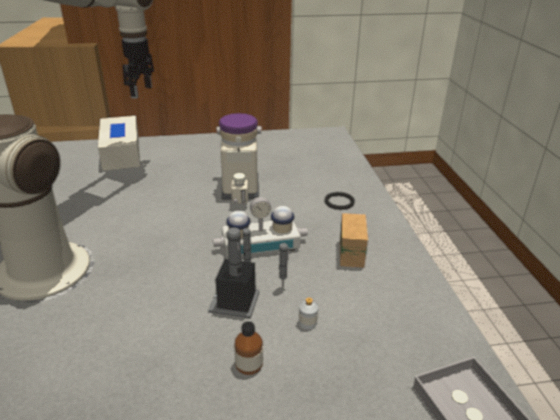

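The top view shows the stand at (332,270) with the detector's top at (339,268), and the leak bottle with its brass neck at (361,223). The filler cap is at (186,243), the valve block at (261,240) and the small lookalikes at (323,230) and (296,255). The side view agrees: stand (237,285), bottle neck (309,300), cap (239,180).

```bash
cat > h.py <<'E'
import numpy as np,cv2
from bench import r
def ray(n,u,v,z,c=None):
    c=c or r.camera_params(n); R,t=c["R"],c["t"]; o=-R.T@t
    d=R.T@np.array([(u-c["cx"])/c["fx"],(v-c["cy"])/c["fy"],1]); return o+d*(z-o[2])/d[2]
def dep(n,u,v,D,c=None):
    c=c or r.camera_params(n); z=D[int(v),int(u)]
    return c["R"].T@(np.array([(u-c["cx"])/c["fx"],(v-c["cy"])/c["fy"],1])*z-c["t"])
def cloud(n,D,c=None):
    c=c or r.camera_params(n); v,u=np.mgrid[:420,:560]
    P=np.stack([(u-c["cx"])/c["fx"]*D,(v-c["cy"])/c["fy"]*D,D],-1)-c["t"]
    return P@c["R"]
E
python3 - <<'E'
from h import *
np.set_printoptions(precision=3,suppress=True)
D=np.load("top0.npy");S=np.load("side0.npy")
for k,u,v,z in [("det",339,267,.196),("leak",361,222,.066),("cap",185,243,.1),("gauge",261,238,.142),("dec1",323,229,.1),("dec2",296,254,.1),("agent",399,270,.105)]:
    print(k,ray("top",u,v,z),dep("top",u,v,D))
for k,u,v,z in [("det",234,231,.196),("leak",309,299,.066),("cap",239,177,.1)]:
    print(k,ray("side",u,v,z),dep("side",u,v,S))
P=cloud("top",D)
def band(name,x0,y0,rad,z0,z1):
    m=(np.hypot(P[...,0]-x0,P[...,1]-y0)<rad)&(P[...,2]>z0)&(P[...,2]<z1); q=P[m]
    if len(q): print(name,len(q),q.min(0),q.max(0),(q.min(0)+q.max(0))/2)
a=ray("top",339,267,.196);band("det",a[0],a[1],.03,.18,.21)
a=ray("top",361,222,.066);band("leak",a[0],a[1],.03,.055,.08)
a=ray("top",185,243,.1);band("cap",a[0],a[1],.03,.09,.108)
img=cv2.imread("pics/top0.png")[160:300,80:430]
cv2.imwrite("pics/c.png",cv2.resize(img,None,fx=2.28,fy=2.28,interpolation=cv2.INTER_CUBIC))
E
```

```text
det [ 0.447 -0.18   0.196] [ 0.447 -0.18   0.195]
leak [ 0.587 -0.259  0.066] [ 0.587 -0.258  0.067]
cap [0.492 0.222 0.1  ] [0.492 0.222 0.101]
gauge [0.513 0.017 0.142] [0.514 0.017 0.139]
dec1 [ 0.554 -0.149  0.1  ] [ 0.551 -0.146  0.119]
dec2 [ 0.482 -0.079  0.1  ] [ 0.48  -0.077  0.122]
agent [ 0.457 -0.354  0.105] [ 0.457 -0.353  0.106]
det [ 0.452 -0.186  0.196] [ 0.452 -0.187  0.197]
leak [ 0.596 -0.265  0.066] [ 0.595 -0.266  0.067]
cap [0.496 0.21  0.1  ] [0.495 0.208 0.101]
det 113 [ 0.433 -0.193  0.181] [ 0.46  -0.165  0.204] [ 0.447 -0.179  0.192]
leak 50 [ 0.578 -0.275  0.055] [ 0.601 -0.25   0.069] [ 0.589 -0.262  0.062]
cap 124 [0.476 0.207 0.09 ] [0.509 0.239 0.107] [0.492 0.223 0.098]
```

View pics/c.png

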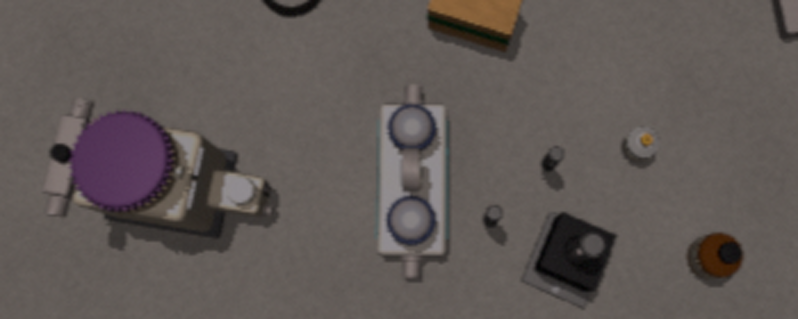

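The crop confirms the positions. The cap is at about (185,243) and the leak neck at about (364,221) in the full picture, and the detector is the large pen in the stand. The measured heights agree: detector top 0.195, neck 0.067 and cap 0.101. I'll turn the jaws to lie along world x first, while lifting.

{"fn": "send_rows", "kwargs": {
  "targets": [
    [0.0854,[0,0,-0.01],0.13],
    [0.0854,[0,0,-0.01],0.13],
    [0.0854,[0,0,-0.01],0.13],
    [0.0854,[0,0,-0.01],0.13],
    [0.0854,[0,0,-0.01],0.13]
  ]
}}

```text
time: 0.6
eef_pos: [0.2263, 0.5282, 0.2811]
eef_rot: [-0.0, 0.506, 0.863, -0.001]
wrist_force: [-0.5, -0.7, -0.3]
width: 0.0852
```

{"fn": "send_rows", "kwargs": {
  "targets": [
    [0.0854,[0,0,0],0.13],
    [0.0854,[0,0,0],0.13],
    [0.0854,[0,0,0],0.13],
    [0.0854,[0,0,0],0.126],
    [0.0854,[0,0,0],0]
  ]
}}

```text
time: 1.1
eef_pos: [0.2263, 0.5283, 0.2807]
eef_rot: [0.0, 0.707, 0.707, -0.001]
wrist_force: [-0.7, 0.1, 0.2]
width: 0.0854
```

{"fn": "send_rows", "kwargs": {
  "targets": [
    [0.0854,[-0.035,0.011,0],0],
    [0.0854,[-0.035,0.011,0],0],
    [0.0854,[-0.035,0.011,0],0],
    [0.0854,[-0.035,0.011,0],0],
    [0.0854,[-0.035,0.011,0],0]
  ]
}}

```text
time: 1.6
eef_pos: [0.2815, 0.3521, 0.281]
eef_rot: [0.0, 0.706, 0.709, -0.0]
wrist_force: [1.3, -1.1, 0.0]
width: 0.085
```

{"fn": "send_rows", "kwargs": {
  "targets": [
    [0.0854,[-0.035,0.011,0],0],
    [0.0854,[-0.035,0.011,0],0],
    [0.0854,[-0.035,0.011,0],0],
    [0.0854,[-0.035,0.011,0],0],
    [0.0854,[-0.035,0.011,0],0]
  ]
}}

```text
time: 2.1
eef_pos: [0.3365, 0.1771, 0.2812]
eef_rot: [0.0, 0.706, 0.708, 0.0]
wrist_force: [0.2, -0.2, -0.1]
width: 0.0857
```

{"fn": "send_rows", "kwargs": {
  "targets": [
    [0.0854,[-0.035,0.011,0],0],
    [0.0854,[-0.035,0.011,0],0],
    [0.0854,[-0.035,0.011,0],0],
    [0.0854,[-0.035,0.011,0],0],
    [0.0854,[-0.035,0.011,0],0]
  ]
}}

```text
time: 2.6
eef_pos: [0.3915, 0.002, 0.2812]
eef_rot: [0.0, 0.706, 0.708, 0.0]
wrist_force: [1.6, 0.6, -1.0]
width: 0.0854
```

{"fn": "send_rows", "kwargs": {
  "targets": [
    [0.0854,[-0.035,0.011,0],0],
    [0.0854,[-0.035,0.011,0],0],
    [0.0854,[-0.025,0.011,0],0],
    [0.0854,[-0.02,0.0,0],0],
    [0.0854,[0,0,0],0]
  ]
}}

```text
time: 3.1
eef_pos: [0.4243, -0.1133, 0.2809]
eef_rot: [-0.0, 0.707, 0.707, -0.0]
wrist_force: [-0.4, 0.7, -0.5]
width: 0.0856
```

```bash
python3 - <<'E'
from h import *
c=r.camera_params("wrist");p,d=r.snapshot("wrist"); cv2.imwrite("pics/w1.png",p[:,:,::-1]); np.save("w1.npy",d)
import pickle;pickle.dump(c,open("w1.pkl","wb"));print(c,r.sense()["eef_pos"],r.sense()["q"])
E
```

```text
{'fx': 293.0166438865061, 'fy': 293.0166438865061, 'cx': 284.26848436567496, 'cy': 207.17527109118828, 'R': array([[ 9.99999365e-01, -3.97063220e-04, -1.05470677e-03],
       [-6.63563078e-05, -9.54998162e-01,  2.96611711e-01],
       [-1.12501663e-03, -2.96611453e-01, -9.54997581e-01]]), 't': array([-0.42494134, -0.16130304,  0.39387861])} [ 0.4242388  -0.11199595  0.28094516] [-5.35038827e-01 -2.40055643e-01  1.88552778e+00  2.10565818e-04
  1.49719963e+00 -5.35333463e-01]
```

View pics/w1.png

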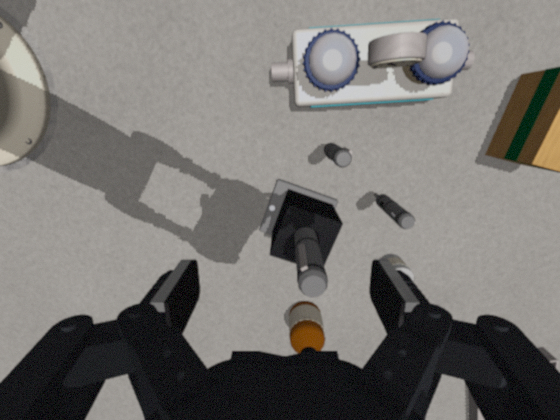

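The wrist view shows the detector's top at about (312,280) between the fingers, with the stand at (306,228). The leak bottle sits partly behind the right finger at (398,265), and the lookalikes at (338,155) and (400,215) are clear.

```bash
python3 - <<'E'
from h import *
import pickle;c=pickle.load(open("w1.pkl","rb"));D=np.load("w1.npy")
np.set_printoptions(precision=4,suppress=True)
P=cloud("wrist",D,c)
def band(x0,y0,rad,z0,z1):
    m=(np.hypot(P[...,0]-x0,P[...,1]-y0)<rad)&(P[...,2]>z0)&(P[...,2]<z1); q=P[m]
    print(len(q),q.min(0),q.max(0),(q.min(0)+q.max(0))/2,q.mean(0))
band(.448,-.181,.03,.19,.2)
band(.448,-.181,.03,.1,.2)
print(r.sense()["eef_pos"])
E
```

```text
639 [ 0.4374 -0.1931  0.19  ] [ 0.4639 -0.168   0.1977] [ 0.4507 -0.1806  0.1938] [ 0.4504 -0.1796  0.1949]
1629 [ 0.4369 -0.1931  0.1001] [ 0.4646 -0.1661  0.1977] [ 0.4508 -0.1796  0.1489] [ 0.4495 -0.1744  0.1694]
[ 0.4242 -0.112   0.2809]
```

{"fn": "send_rows", "kwargs": {
  "targets": [
    [0.0854,[-0.025,0.01,0],0],
    [0.0854,[-0.025,0.01,0],0],
    [0.0854,[-0.018,0.006,0],0],
    [0.0854,[0,0,0],0],
    [0.0854,[0,0,0.01],0]
  ]
}}

```text
time: 3.65
eef_pos: [0.4511, -0.1789, 0.2722]
eef_rot: [0.001, 0.707, 0.708, 0.0]
wrist_force: [0.3, 0.4, 0.2]
width: 0.0852
```

{"fn": "send_rows", "kwargs": {
  "targets": [
    [0.0854,[0,0,0.02],0],
    [0.0854,[0,0,0.02],0],
    [0.0854,[0,0,0.02],0],
    [0.0854,[0,0,0.005],0],
    [0.0854,[0,0,0],0]
  ]
}}

```text
time: 4.15
eef_pos: [0.4498, -0.178, 0.2053]
eef_rot: [-0.001, 0.707, 0.708, -0.0]
wrist_force: [-0.5, 0.6, 0.2]
width: 0.0855
```

```bash
python3 - <<'E'
from h import *
c=r.camera_params("wrist");p,d=r.snapshot("wrist"); cv2.imwrite("pics/w2.png",p[:,:,::-1])
np.set_printoptions(precision=4,suppress=True)
P=cloud("wrist",d,c)
m=(np.hypot(P[...,0]-.4505,P[...,1]+.18)<.025)&(P[...,2]>.19)&(P[...,2]<.205); q=P[m]
print(len(q),q.min(0) if len(q) else 0,q.max(0) if len(q) else 0,r.sense()["eef_pos"])
E
```

```text
1498 [ 0.4374 -0.1937  0.19  ] [ 0.4641 -0.1681  0.1981] [ 0.4504 -0.1787  0.2065]
```

View pics/w2.png

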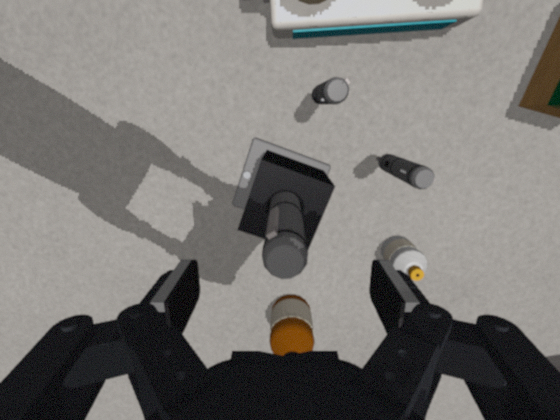

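The detector's top is centred between the fingers at (285,255), and the leak neck shows at (417,273). I'll descend, grip, and measure the neck from this picture.

{"fn": "send_rows", "kwargs": {
  "targets": [
    [0.0854,[-0.0025,0,0.012],0],
    [0.0854,[0,0,0.02],0],
    [0.0854,[0,0,0.02],0],
    [0.0854,[0,0,0.02],0],
    [0.0854,[0,0,0],0]
  ]
}}

```text
time: 4.7
eef_pos: [0.4488, -0.1809, 0.1317]
eef_rot: [-0.002, 0.707, 0.707, -0.0]
wrist_force: [-0.6, -0.2, -0.2]
width: 0.0854
```

{"fn": "send_rows", "kwargs": {
  "targets": [
    [0.02,[0,0,0],0],
    [0.02,[0,0,0],0],
    [0.02,[0,0,0],0],
    [0.02,[0,0,0],0],
    [0.02,[0,0,0],0]
  ],
  "newtons": 45
}}

```text
time: 5.2
eef_pos: [0.4509, -0.1824, 0.1353]
eef_rot: [0.001, 0.707, 0.707, -0.0]
wrist_force: [-1.0, -0.2, 4.2]
width: 0.027
```

{"fn": "send_rows", "kwargs": {
  "targets": [
    [0.02,[0,0,0],0],
    [0.02,[0,0,0],0],
    [0.02,[0,0,0],0],
    [0.02,[0,0,0],0],
    [0.02,[0,0,0],0]
  ]
}}

```text
time: 5.7
eef_pos: [0.4509, -0.1824, 0.1353]
eef_rot: [0.001, 0.707, 0.707, -0.0]
wrist_force: [-1.1, -0.3, 5.9]
width: 0.0274
```

{"fn": "send_rows", "kwargs": {
  "targets": [
    [0.02,[0,0,-0.01],0],
    [0.02,[0,0,-0.015],0],
    [0.02,[0,0,-0.02],0],
    [0.02,[0,0,-0.02],0],
    [0.02,[0,0,-0.02],0]
  ]
}}

```text
time: 6.2
eef_pos: [0.4503, -0.1818, 0.2202]
eef_rot: [-0.0, 0.707, 0.707, 0.0]
wrist_force: [0.4, 0.2, -0.3]
width: 0.0269
```

{"fn": "send_rows", "kwargs": {
  "targets": [
    [0.02,[0,0,-0.02],0],
    [0.02,[0,0,-0.015],0],
    [0.02,[0,0,-0.01],0],
    [0.02,[0,0,0],0],
    [0.02,[0,0,0],0]
  ]
}}

```text
time: 6.7
eef_pos: [0.4502, -0.1818, 0.2637]
eef_rot: [-0.0, 0.707, 0.707, -0.0]
wrist_force: [-1.2, -0.5, -1.1]
width: 0.0265
```

```bash
python3 - <<'E'
from h import *
import pickle
np.set_printoptions(precision=4,suppress=True)
print(r.sense()["eef_pos"],r.sense()["width"])
o={}
for n in("wrist","side","top"):
    c=r.camera_params(n);p,d=r.snapshot(n); cv2.imwrite(f"pics/{n}3.png",p[:,:,::-1]);np.save(f"{n}3.npy",d);o[n]=c
    P=cloud(n,d,c)
    h=cv2.cvtColor(p,cv2.COLOR_RGB2HSV)
    m=(np.hypot(P[...,0]-.59,P[...,1]+.262)<.03)&(P[...,2]>.04)
    b=m&(h[...,1]>110)&(h[...,0]<35)
    if b.sum():
        v,u=np.nonzero(b);q=P[b]
        print(n,"brass",b.sum(),u.mean(),v.mean(),q.min(0),q.max(0),q.mean(0), ray(n,u.mean(),v.mean(),.066,c))
    for z0,z1 in((.04,.055),(.0635,.072)):
        w=P[m&(P[...,2]>z0)&(P[...,2]<z1)]
        if len(w):print("  ",z0,len(w),(w.min(0)+w.max(0))/2,w.max(0)-w.min(0))
pickle.dump(o,open("o3.pkl","wb"))
a=cv2.imread("pics/side3.png")[140:350,180:380]; b=cv2.imread("pics/wrist3.png")
cv2.imwrite("pics/m3.png",np.hstack([cv2.resize(a,(400,420)),cv2.resize(b,(400,300))[:, :] if 0 else cv2.copyMakeBorder(cv2.resize(b,(400,300)),0,120,0,0,0)]))
E
```

```text
[ 0.4502 -0.1818  0.2637] 0.026542524890921623
wrist brass 104 395.6442307692308 246.46153846153845 [ 0.5869 -0.2714  0.0588] [ 0.5991 -0.2583  0.0677] [ 0.5926 -0.264   0.0651] [ 0.5922 -0.2636  0.066 ]
   0.04 472 [ 0.5938 -0.2645  0.0475] [0.0385 0.0378 0.015 ]
   0.0635 104 [ 0.5939 -0.2655  0.0657] [0.0137 0.0144 0.004 ]
side brass 30 308.5 300.4 [ 0.5884 -0.2755  0.0623] [ 0.5995 -0.2611  0.0686] [ 0.5938 -0.2689  0.0659] [ 0.5938 -0.269   0.066 ]
   0.04 176 [ 0.5934 -0.2715  0.0475] [0.0389 0.035  0.0147]
   0.0635 36 [ 0.593  -0.2676  0.066 ] [0.0136 0.0157 0.0051]
```

View pics/m3.png

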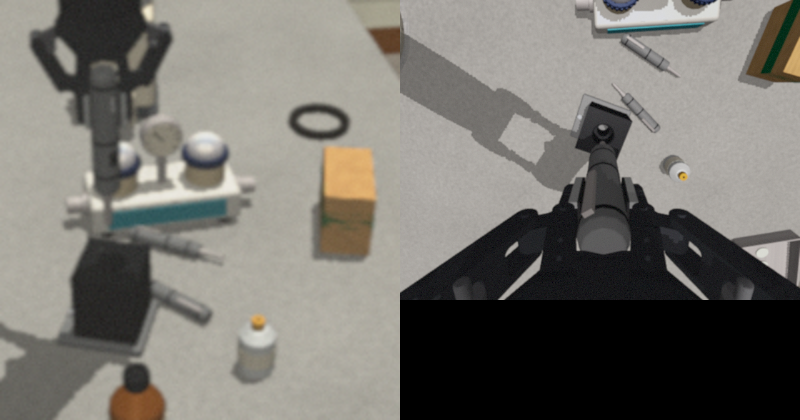

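The picture shows the detector held between the fingers and clear of the stand, with the leak bottle upright. The two small lookalikes, which stood before, now lie on the bench. Next I'll check the detector's axis and tip.

```bash
cat >> h.py <<'E'
def axis(D,n,c,x0,y0,zs,rad=.035):
    P=cloud(n,D,c)
    for a,b in zip(zs[:-1],zs[1:]):
        m=(np.hypot(P[...,0]-x0,P[...,1]-y0)<rad)&(P[...,2]>a)&(P[...,2]<=b);q=P[m]
        if len(q)>2:
            v,u=np.nonzero(m);print(f"{n} z{a:.3f} n{len(q)} u{u.min()}-{u.max()} x{q[:,0].min():.4f}..{q[:,0].max():.4f} mid{(q[:,0].min()+q[:,0].max())/2:.4f} y{q[:,1].min():.4f}..{q[:,1].max():.4f}")
E
python3 - <<'E'
from h import *
import pickle;o=pickle.load(open("o3.pkl","rb"))
for n in("side","wrist"): axis(np.load(n+"3.npy"),n,o[n],.4505,-.182,[.1,.12,.135,.14,.145,.15,.16,.175,.19,.21,.23,.25,.27,.29,.31,.33,.34])
E
```

```text
side z0.140 n5 u232-234 x0.4465..0.4506 mid0.4485 y-0.1849..-0.1827
side z0.145 n6 u232-235 x0.4464..0.4528 mid0.4496 y-0.1869..-0.1831
side z0.150 n17 u231-235 x0.4451..0.4533 mid0.4492 y-0.1886..-0.1809
side z0.160 n29 u231-235 x0.4452..0.4538 mid0.4495 y-0.1874..-0.1788
side z0.175 n23 u228-238 x0.4396..0.4599 mid0.4497 y-0.1957..-0.1825
side z0.190 n113 u226-239 x0.4362..0.4628 mid0.4495 y-0.1971..-0.1823
side z0.210 n112 u225-239 x0.4362..0.4633 mid0.4497 y-0.1979..-0.1776
side z0.230 n123 u225-239 x0.4361..0.4642 mid0.4502 y-0.1997..-0.1798
side z0.250 n138 u222-242 x0.4312..0.4699 mid0.4506 y-0.1994..-0.1829
side z0.270 n236 u217-245 x0.4235..0.4765 mid0.4500 y-0.1994..-0.1752
side z0.290 n268 u213-249 x0.4166..0.4847 mid0.4506 y-0.1984..-0.1819
side z0.310 n340 u212-249 x0.4156..0.4855 mid0.4506 y-0.2008..-0.1673
side z0.330 n83 u217-244 x0.4261..0.4744 mid0.4503 y-0.2023..-0.1683
wrist z0.145 n11 u280-287 x0.4471..0.4535 mid0.4503 y-0.1796..-0.1775
wrist z0.150 n13 u280-286 x0.4472..0.4526 mid0.4499 y-0.1791..-0.1772
wrist z0.190 n253 u264-303 x0.4365..0.4645 mid0.4505 y-0.1812..-0.1673
wrist z0.210 n357 u263-304 x0.4368..0.4644 mid0.4506 y-0.1805..-0.1673
wrist z0.230 n479 u261-307 x0.4369..0.4646 mid0.4508 y-0.1805..-0.1674
wrist z0.250 n647 u246-323 x0.4311..0.4711 mid0.4511 y-0.1803..-0.1653
wrist z0.270 n2077 u225-344 x0.4242..0.4783 mid0.4513 y-0.1791..-0.1654
wrist z0.290 n3236 u194-371 x0.4163..0.4848 mid0.4505 y-0.1943..-0.1650
wrist z0.310 n7653 u184-381 x0.4155..0.4855 mid0.4505 y-0.1937..-0.1645
wrist z0.330 n2476 u202-367 x0.4270..0.4753 mid0.4512 y-0.1751..-0.1635
```

The detector is vertical. Its tip is at about (0.450, −0.181, 0.1405), and the neck is at about (0.593, −0.265, 0.066). I'll go above it.

{"fn": "send_rows", "kwargs": {
  "targets": [
    [0.02,[-0.01,0.018,0],0],
    [0.02,[-0.017,0.03,0],0],
    [0.02,[-0.02,0.03,0],0],
    [0.02,[-0.018,0.03,0],0],
    [0.02,[-0.012,0.022,0],0]
  ]
}}

```text
time: 7.35
eef_pos: [0.5815, -0.2599, 0.2628]
eef_rot: [-0.001, 0.707, 0.707, -0.0]
wrist_force: [-0.9, 0.4, -0.3]
width: 0.0269
```

{"fn": "send_rows", "kwargs": {
  "targets": [
    [0.02,[-0.007,0.013,0],0],
    [0.02,[0,0,0],0],
    [0.02,[0,0,0.015],0],
    [0.02,[0,0,0.015],0],
    [0.02,[0,0,0],0]
  ]
}}

```text
time: 7.85
eef_pos: [0.5911, -0.2644, 0.2299]
eef_rot: [-0.004, 0.707, 0.707, -0.001]
wrist_force: [-0.6, 1.1, -0.6]
width: 0.0269
```

```bash
cat > look.py <<'E'
from h import *
import sys
x,y=map(float,sys.argv[1:3]);tag=sys.argv[3];zs=eval(sys.argv[4])
np.set_printoptions(precision=4,suppress=True)
e=r.sense();print(e["eef_pos"],e["width"],e["wrist_force"],e["time"])
ims=[]
for n in("side","wrist"):
    c=r.camera_params(n);p,d=r.snapshot(n)
    axis(d,n,c,x,y,zs,.03)
    k=c["R"]@[x,y,.1]+c["t"];u,v=int(k[0]/k[2]*c["fx"]+c["cx"]),int(k[1]/k[2]*c["fy"]+c["cy"])
    u0,v0=min(max(u-65,0),430),min(max(v-80,0),260);ims.append(cv2.resize(p[v0:v0+160,u0:u0+130,::-1],(390,480),interpolation=cv2.INTER_CUBIC));print(n,u0,v0)
cv2.imwrite(f"pics/{tag}.png",np.hstack(ims))
E
python3 look.py .593 -.265 L1 "[.04,.055,.0635,.07,.1,.105,.11,.115,.12,.13,.15,.16,.18,.2]"
```

```text
[ 0.5911 -0.2644  0.2299] 0.026903127818992727 [-0.5956  1.0994 -0.5667] 7.85
side z0.040 n179 u299-317 x0.5745..0.6129 mid0.5937 y-0.2887..-0.2535
side z0.055 n54 u302-314 x0.5811..0.6050 mid0.5931 y-0.2806..-0.2598
side z0.064 n32 u305-311 x0.5864..0.5993 mid0.5929 y-0.2741..-0.2592
side z0.105 n3 u306-308 x0.5875..0.5911 mid0.5893 y-0.2678..-0.2656
side z0.110 n6 u306-309 x0.5869..0.5934 mid0.5902 y-0.2684..-0.2647
side z0.115 n8 u306-309 x0.5863..0.5932 mid0.5898 y-0.2695..-0.2660
side z0.120 n15 u306-309 x0.5866..0.5928 mid0.5897 y-0.2702..-0.2646
side z0.130 n29 u305-310 x0.5847..0.5936 mid0.5892 y-0.2726..-0.2623
side z0.150 n26 u302-315 x0.5773..0.6022 mid0.5898 y-0.2792..-0.2660
side z0.160 n114 u302-316 x0.5765..0.6040 mid0.5903 y-0.2807..-0.2627
side z0.180 n121 u302-316 x0.5769..0.6034 mid0.5901 y-0.2815..-0.2615
side 243 206
wrist z0.040 n602 u270-303 x0.5754..0.6135 mid0.5945 y-0.2838..-0.2459
wrist z0.055 n128 u277-296 x0.5838..0.6051 mid0.5945 y-0.2766..-0.2548
wrist z0.064 n146 u280-293 x0.5874..0.6015 mid0.5944 y-0.2727..-0.2583
wrist z0.110 n6 u282-287 x0.5901..0.5947 mid0.5924 y-0.2624..-0.2606
wrist z0.115 n10 u280-287 x0.5883..0.5947 mid0.5915 y-0.2622..-0.2604
wrist z0.120 n8 u281-286 x0.5893..0.5938 mid0.5916 y-0.2614..-0.2600
wrist z0.150 n16 u270-299 x0.5815..0.6038 mid0.5926 y-0.2582..-0.2508
wrist z0.160 n276 u264-303 x0.5780..0.6059 mid0.5920 y-0.2637..-0.2503
wrist z0.180 n369 u263-305 x0.5782..0.6060 mid0.5921 y-0.2637..-0.2503
wrist 220 118
```

View pics/L1.png

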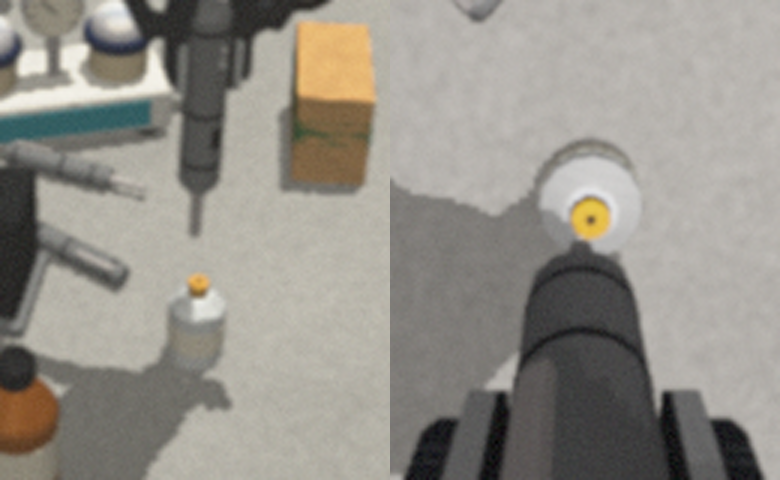

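The left half (side) shows the nozzle end at (195,235) directly over the neck at (198,285). The right half (wrist) shows the brass mouth at (590,218), slightly right of the nozzle at (583,245). Correction: +2.5 mm in x, −1.5 mm in y, then down 29 mm.

{"fn": "send_rows", "kwargs": {
  "targets": [
    [0.02,[-0.0015,0.0025,0.005],0],
    [0.02,[0,0,0.01],0],
    [0.02,[0,0,0.009],0],
    [0.02,[0,0,0.005],0],
    [0.02,[0,0,0],0]
  ]
}}

```text
time: 8.45
eef_pos: [0.5953, -0.267, 0.2036]
eef_rot: [-0.001, 0.707, 0.707, -0.0]
wrist_force: [-0.1, 0.4, -1.1]
width: 0.0266
```

```bash
python3 look.py .594 -.2655 L2 "[.055,.0635,.07,.074,.077,.08,.085,.09,.1,.13,.15,.17]"
```

```text
[ 0.5953 -0.267   0.2036] 0.02660918010785709 [-0.1274  0.3811 -1.1336] 8.45
side z0.055 n47 u303-314 x0.5822..0.6057 mid0.5940 y-0.2796..-0.2584
side z0.064 n34 u305-311 x0.5864..0.6001 mid0.5933 y-0.2750..-0.2599
side z0.080 n3 u308-310 x0.5917..0.5958 mid0.5937 y-0.2713..-0.2701
side z0.085 n6 u308-311 x0.5909..0.5980 mid0.5944 y-0.2729..-0.2665
side z0.090 n14 u308-311 x0.5911..0.5979 mid0.5945 y-0.2719..-0.2676
side z0.100 n41 u304-314 x0.5819..0.6002 mid0.5910 y-0.2802..-0.2660
side z0.130 n104 u304-317 x0.5808..0.6074 mid0.5941 y-0.2833..-0.2676
side z0.150 n113 u304-318 x0.5808..0.6087 mid0.5947 y-0.2840..-0.2667
side 243 206
wrist z0.055 n159 u272-294 x0.5838..0.6064 mid0.5951 y-0.2751..-0.2541
wrist z0.064 n143 u275-289 x0.5872..0.6011 mid0.5941 y-0.2713..-0.2583
wrist z0.085 n10 u280-287 x0.5925..0.5989 mid0.5957 y-0.2650..-0.2632
wrist z0.090 n14 u280-287 x0.5926..0.5989 mid0.5957 y-0.2651..-0.2628
wrist z0.130 n229 u265-302 x0.5824..0.6094 mid0.5959 y-0.2647..-0.2527
wrist z0.150 n369 u263-304 x0.5819..0.6099 mid0.5959 y-0.2666..-0.2528
wrist 216 124
```

View pics/L2.png

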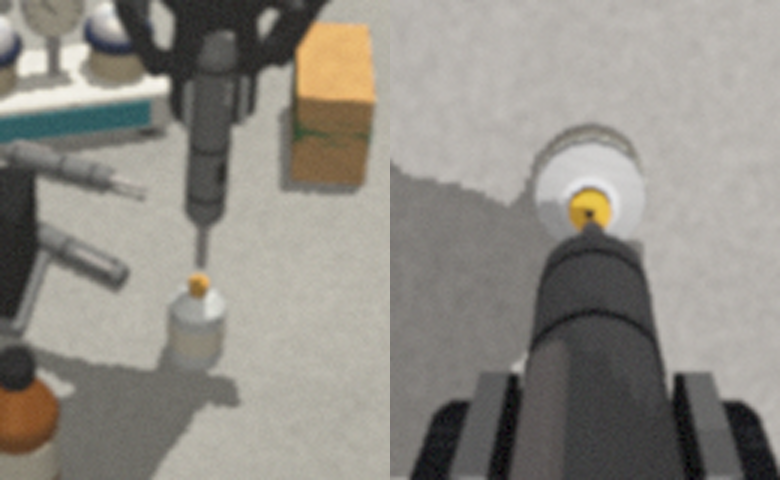

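The nozzle end (202,268 left, 592,225 right) is within about 2 mm of the mouth's axis and roughly 14 mm above it. I'll lower it 4 mm and hold.

{"fn": "send_rows", "kwargs": {
  "targets": [
    [0.02,[0.001,-0.001,0.004],0],
    [0.02,[0,0,0],0],
    [0.02,[0,0,0],0],
    [0.02,[0,0,0],0],
    [0.02,[0,0,0],0]
  ]
}}

```text
time: 9.05
eef_pos: [0.595, -0.2666, 0.2015]
eef_rot: [0.0, 0.707, 0.707, 0.0]
wrist_force: [1.0, 0.4, -0.7]
width: 0.0269
```

{"fn": "send_rows", "kwargs": {
  "targets": [
    [0.02,[0,0,0],0],
    [0.02,[0,0,0],0],
    [0.02,[0,0,0],0],
    [0.02,[0,0,0],0],
    [0.02,[0,0,0],0]
  ]
}}

```text
time: 9.55
eef_pos: [0.5949, -0.2665, 0.2013]
eef_rot: [-0.0, 0.707, 0.707, 0.0]
wrist_force: [-0.3, -0.0, -0.5]
width: 0.0269
```

{"fn": "send_rows", "kwargs": {
  "targets": [
    [0.02,[0,0,0],0],
    [0.02,[0,0,0],0],
    [0.02,[0,0,0],0],
    [0.02,[0,0,0],0],
    [0.02,[0,0,0],0]
  ]
}}

```text
time: 10.05
eef_pos: [0.595, -0.2665, 0.2013]
eef_rot: [-0.0, 0.707, 0.707, -0.0]
wrist_force: [0.0, 0.0, -0.1]
width: 0.0272
```

{"fn": "send_rows", "kwargs": {
  "targets": [
    [0.02,[0,0,0],0],
    [0.02,[0,0,0],0],
    [0.02,[0,0,0],0],
    [0.02,[0,0,0],0],
    [0.02,[0,0,0],0]
  ]
}}

```text
time: 10.55
eef_pos: [0.5949, -0.2665, 0.2013]
eef_rot: [-0.0, 0.707, 0.707, -0.0]
wrist_force: [-0.3, 0.4, -1.3]
width: 0.0273
```

```bash
python3 look.py .594 -.2655 L3 "[.055,.0635,.07,.0735,.077,.08,.085,.09]"
```

```text
[ 0.5949 -0.2665  0.2013] 0.02728028427525972 [-0.3062  0.3955 -1.2797] 10.55
side z0.055 n49 u303-313 x0.5826..0.6046 mid0.5936 y-0.2796..-0.2638
side z0.064 n32 u305-311 x0.5871..0.6000 mid0.5935 y-0.2748..-0.2595
side z0.080 n4 u308-310 x0.5918..0.5958 mid0.5938 y-0.2709..-0.2697
side z0.085 n4 u308-310 x0.5917..0.5961 mid0.5939 y-0.2709..-0.2679
side 243 206
wrist z0.055 n148 u272-294 x0.5834..0.6057 mid0.5946 y-0.2746..-0.2546
wrist z0.064 n137 u276-290 x0.5877..0.6015 mid0.5946 y-0.2705..-0.2585
wrist z0.080 n5 u282-286 x0.5938..0.5974 mid0.5956 y-0.2635..-0.2624
wrist z0.085 n12 u280-287 x0.5920..0.5983 mid0.5951 y-0.2640..-0.2621
wrist 217 126
```

The test-leak hold is done: about 12 mm above the mouth, steady for over 1.5 s. I'll raise the detector and carry it across, with the tip at about 0.20, above the 0.142 gauge.

{"fn": "send_rows", "kwargs": {
  "targets": [
    [0.02,[0,0,-0.015],0],
    [0.02,[0,0,-0.03],0],
    [0.02,[0,0,-0.035],0],
    [0.02,[0,0,-0.03],0],
    [0.02,[0,0,-0.015],0]
  ]
}}

```text
time: 11.15
eef_pos: [0.596, -0.2672, 0.3315]
eef_rot: [0.003, 0.707, 0.707, 0.001]
wrist_force: [0.8, -0.7, -0.8]
width: 0.027
```

{"fn": "send_rows", "kwargs": {
  "targets": [
    [0.02,[0.015,-0.003,0],0],
    [0.02,[0.025,-0.006,0],0],
    [0.02,[0.03,-0.007,0],0],
    [0.02,[0.03,-0.007,0],0],
    [0.02,[0.03,-0.007,0],0]
  ]
}}

```text
time: 11.65
eef_pos: [0.5634, -0.134, 0.3238]
eef_rot: [-0.002, 0.707, 0.707, -0.0]
wrist_force: [0.6, -0.1, -0.5]
width: 0.0268
```

{"fn": "send_rows", "kwargs": {
  "targets": [
    [0.02,[0.03,-0.007,0],0],
    [0.02,[0.03,-0.007,0],0],
    [0.02,[0.03,-0.007,0],0],
    [0.02,[0.03,-0.007,0],0],
    [0.02,[0.03,-0.007,0],0]
  ]
}}

```text
time: 12.15
eef_pos: [0.5281, 0.0158, 0.324]
eef_rot: [-0.002, 0.707, 0.707, -0.001]
wrist_force: [0.6, 1.3, -0.4]
width: 0.0269
```

{"fn": "send_rows", "kwargs": {
  "targets": [
    [0.02,[0.03,-0.007,0],0],
    [0.02,[0.03,-0.007,0],0],
    [0.02,[0.03,-0.007,0],0],
    [0.02,[0.03,-0.007,0],0],
    [0.02,[0.015,-0.004,0],0]
  ]
}}

```text
time: 12.65
eef_pos: [0.4958, 0.151, 0.3243]
eef_rot: [-0.001, 0.706, 0.708, -0.001]
wrist_force: [-0.4, -0.8, -0.9]
width: 0.027
```

{"fn": "send_rows", "kwargs": {
  "targets": [
    [0.02,[0.01,-0.002,0],0],
    [0.02,[0,0,0],0],
    [0.02,[0,0,0],0]
  ]
}}

```text
time: 12.95
eef_pos: [0.496, 0.1578, 0.3259]
eef_rot: [0.0, 0.707, 0.707, -0.0]
wrist_force: [0.2, -0.7, -1.3]
width: 0.0269
```

```bash
python3 look.py .496 .219 C1 "[.08,.085,.09,.095,.099,.103,.106,.13]"
```

```text
[0.496  0.1578 0.3259] 0.02687638650450306 [ 0.1801 -0.7094 -1.2984] 12.95
side z0.080 n10 u233-244 x0.4789..0.5100 mid0.4945 y0.2041..0.2188
side z0.085 n19 u233-244 x0.4791..0.5099 mid0.4945 y0.2014..0.2186
side z0.090 n22 u233-244 x0.4792..0.5102 mid0.4947 y0.1996..0.2295
side z0.095 n22 u233-244 x0.4794..0.5104 mid0.4949 y0.2034..0.2360
side z0.099 n41 u233-243 x0.4796..0.5082 mid0.4939 y0.2012..0.2340
side 173 95
wrist z0.095 n94 u270-296 x0.4795..0.5115 mid0.4955 y0.2051..0.2382
wrist z0.099 n479 u271-295 x0.4809..0.5102 mid0.4955 y0.2065..0.2359
wrist 218 48
```

View pics/C1.png

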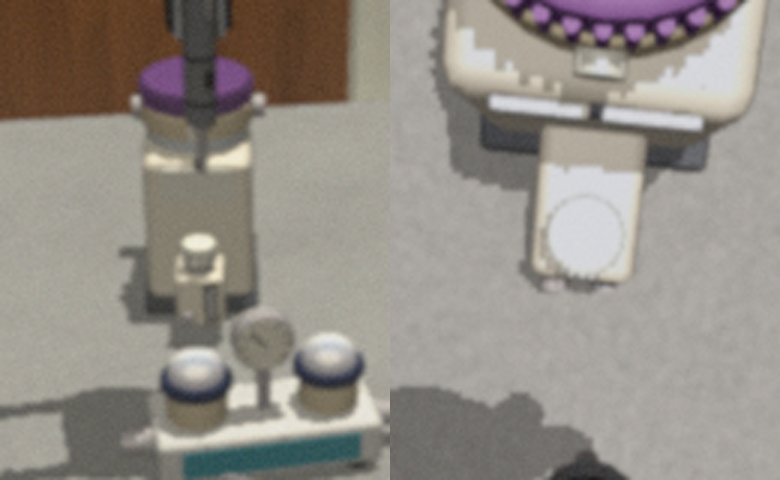

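The left half shows the cap at (198,245) below the hanging detector. The right half shows it as a clean disc at (585,237), giving a centre of (0.4955, 0.2215) and a top at about 0.100. I'll move over it and part way down.

{"fn": "send_rows", "kwargs": {
  "targets": [
    [0.02,[0.015,0,0],0],
    [0.02,[0.025,0,0],0],
    [0.02,[0.017,0,0],0],
    [0.02,[0.006,-0.0005,0],0],
    [0.02,[0,0,0],0]
  ]
}}

```text
time: 13.55
eef_pos: [0.4954, 0.2222, 0.3262]
eef_rot: [-0.0, 0.707, 0.708, -0.0]
wrist_force: [0.3, -1.0, -0.7]
width: 0.0266
```

{"fn": "send_rows", "kwargs": {
  "targets": [
    [0.02,[0,0,0.015],0],
    [0.02,[0,0,0.02],0],
    [0.02,[0,0,0.02],0],
    [0.02,[0,0,0.01],0],
    [0.02,[0,0,0],0]
  ]
}}

```text
time: 14.05
eef_pos: [0.4943, 0.2207, 0.2588]
eef_rot: [-0.001, 0.707, 0.707, -0.002]
wrist_force: [-0.1, -0.8, -0.1]
width: 0.0266
```

```bash
python3 look.py .4955 .2215 C2 "[.08,.09,.095,.099,.103,.12,.13,.135,.14,.145,.15,.16,.18,.19,.21]"
```

```text
[0.4943 0.2207 0.2588] 0.02657689665186985 [-0.1138 -0.8496 -0.1308] 14.05
side z0.080 n31 u233-244 x0.4791..0.5100 mid0.4946 y0.2005..0.2217
side z0.090 n17 u233-244 x0.4793..0.5110 mid0.4951 y0.2033..0.2265
side z0.095 n25 u233-244 x0.4795..0.5098 mid0.4946 y0.2028..0.2226
side z0.099 n42 u233-243 x0.4797..0.5083 mid0.4940 y0.2063..0.2335
side z0.140 n6 u236-238 x0.4892..0.4952 mid0.4922 y0.2172..0.2224
side z0.145 n4 u236-237 x0.4895..0.4923 mid0.4909 y0.2169..0.2242
side z0.150 n10 u236-238 x0.4894..0.4953 mid0.4924 y0.2128..0.2217
side z0.160 n22 u235-239 x0.4879..0.4987 mid0.4933 y0.2090..0.2230
side z0.180 n24 u232-242 x0.4804..0.5075 mid0.4940 y0.2046..0.2231
side z0.190 n75 u232-242 x0.4801..0.5074 mid0.4938 y0.2008..0.2212
side 173 95
wrist z0.080 n39 u269-299 x0.4787..0.5119 mid0.4953 y0.2237..0.2383
wrist z0.090 n36 u269-299 x0.4790..0.5118 mid0.4954 y0.2159..0.2384
wrist z0.095 n99 u269-299 x0.4792..0.5116 mid0.4954 y0.2085..0.2384
wrist z0.099 n554 u270-298 x0.4805..0.5104 mid0.4954 y0.2083..0.2369
wrist z0.140 n7 u280-287 x0.4919..0.4983 mid0.4951 y0.2230..0.2250
wrist z0.145 n12 u280-287 x0.4919..0.4983 mid0.4951 y0.2234..0.2250
wrist z0.150 n5 u281-286 x0.4929..0.4974 mid0.4951 y0.2244..0.2250
wrist z0.180 n35 u266-301 x0.4818..0.5087 mid0.4953 y0.2232..0.2350
wrist z0.190 n273 u264-303 x0.4814..0.5093 mid0.4953 y0.2218..0.2353
wrist 219 110
```

View pics/C2.png

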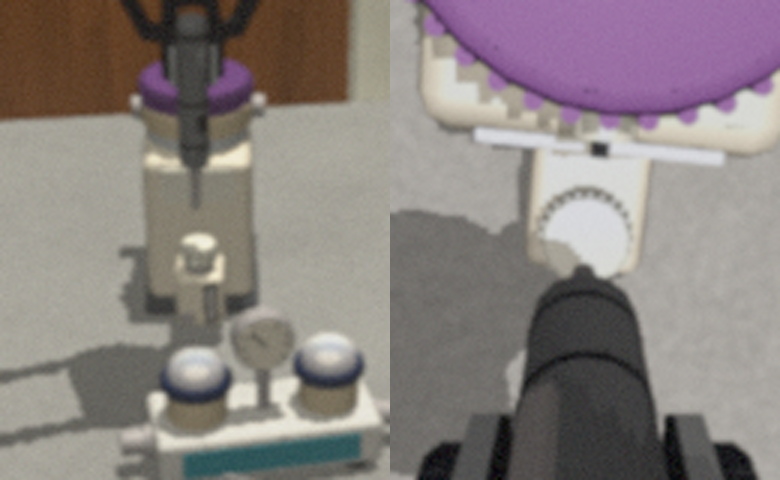

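The nozzle end (196,205 left, 587,270 right) is centred over the cap to within about 2 mm. The tip is at about 0.136, so I'll lower it 25 mm.

{"fn": "send_rows", "kwargs": {
  "targets": [
    [0.02,[0.0,0.001,0.008],0],
    [0.02,[0,0,0.008],0],
    [0.02,[0,0,0.006],0],
    [0.02,[0,0,0.003],0],
    [0.02,[0,0,0],0]
  ]
}}

```text
time: 14.65
eef_pos: [0.4961, 0.2215, 0.2355]
eef_rot: [-0.0, 0.707, 0.707, -0.001]
wrist_force: [0.1, -0.3, -0.6]
width: 0.0269
```

{"fn": "send_rows", "kwargs": {
  "targets": [
    [0.02,[0,0,0],0],
    [0.02,[0,0,0],0],
    [0.02,[0,0,0],0],
    [0.02,[0,0,0],0],
    [0.02,[0,0,0],0]
  ]
}}

```text
time: 15.15
eef_pos: [0.4965, 0.2215, 0.2364]
eef_rot: [0.0, 0.707, 0.707, 0.0]
wrist_force: [-0.0, 0.6, -0.6]
width: 0.0271
```

```bash
python3 look.py .4955 .2215 C3 "[.09,.095,.099,.103,.107,.11,.115,.12,.13,.16,.18,.2]"
```

```text
[0.4965 0.2215 0.2364] 0.02710665420243464 [-0.0279  0.6208 -0.6323] 15.15
side z0.090 n22 u233-244 x0.4791..0.5098 mid0.4945 y0.2016..0.2157
side z0.095 n20 u233-244 x0.4790..0.5100 mid0.4945 y0.2008..0.2362
side z0.099 n43 u233-244 x0.4796..0.5100 mid0.4948 y0.2034..0.2342
side z0.103 n3 u234-238 x0.4815..0.4945 mid0.4880 y0.2059..0.2277
side z0.115 n3 u238-240 x0.4941..0.5001 mid0.4971 y0.2165..0.2232
side z0.120 n10 u237-240 x0.4918..0.5002 mid0.4960 y0.2127..0.2234
side z0.130 n28 u236-240 x0.4901..0.5008 mid0.4954 y0.2113..0.2220
side z0.160 n69 u233-243 x0.4822..0.5095 mid0.4959 y0.2011..0.2227
side z0.180 n66 u233-243 x0.4829..0.5099 mid0.4964 y0.2034..0.2236
side 173 95
wrist z0.090 n37 u266-298 x0.4789..0.5113 mid0.4951 y0.2157..0.2381
wrist z0.095 n123 u266-299 x0.4791..0.5121 mid0.4956 y0.2109..0.2385
wrist z0.099 n497 u267-297 x0.4803..0.5100 mid0.4952 y0.2120..0.2367
wrist z0.115 n6 u282-287 x0.4953..0.4999 mid0.4976 y0.2236..0.2255
wrist z0.120 n18 u280-287 x0.4935..0.4999 mid0.4967 y0.2237..0.2260
wrist z0.160 n189 u266-301 x0.4833..0.5103 mid0.4968 y0.2238..0.2358
wrist z0.180 n367 u263-304 x0.4827..0.5108 mid0.4968 y0.2216..0.2359
wrist 217 116
```

View pics/C3.png

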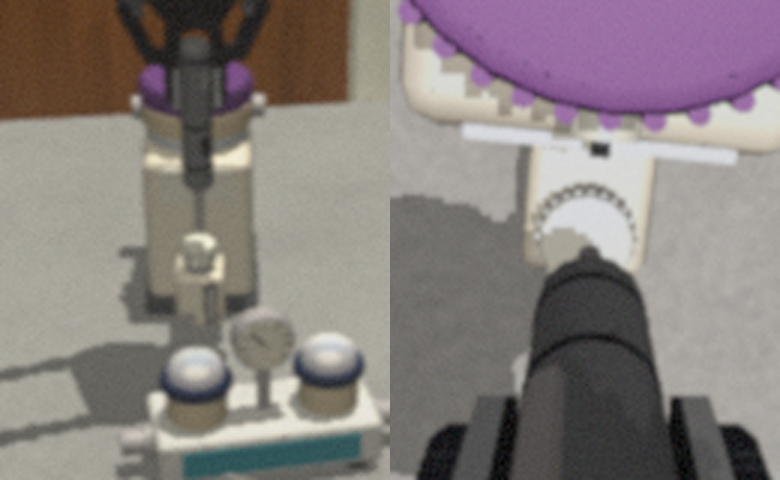

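The nozzle (200,232 left, 588,250 right) is centred about 13 mm over the cap. I'll make a small final trim, settle, and hand in.

{"fn": "send_rows", "kwargs": {
  "targets": [
    [0.02,[0.0,-0.0012,0.003],0],
    [0.02,[0,0,0],0],
    [0.02,[0,0,0],0],
    [0.02,[0,0,0],0],
    [0.02,[0,0,0],0]
  ]
}}

```text
time: 15.75
eef_pos: [0.4953, 0.2215, 0.2334]
eef_rot: [0.0, 0.707, 0.707, 0.0]
wrist_force: [-0.3, -0.5, -0.9]
width: 0.027
```

{"fn": "send_rows", "kwargs": {
  "targets": [
    [0.02,[0,0,0],0],
    [0.02,[0,0,0],0],
    [0.02,[0,0,0],0],
    [0.02,[0,0,0],0],
    [0.02,[0,0,0],0]
  ]
}}

```text
time: 16.25
eef_pos: [0.4953, 0.2215, 0.2333]
eef_rot: [-0.0, 0.707, 0.707, 0.0]
wrist_force: [0.3, -0.1, -1.0]
width: 0.0268
```

```bash
python3 look.py .4955 .2215 C4 "[.099,.103,.107,.11,.115,.12,.16,.18]"; python3 -c "
from bench import r
print(abs(r.sense()['joint_velocities']).max())"
```

```text
[0.4953 0.2215 0.2333] 0.02683492044200627 [ 0.2825 -0.109  -1.0449] 16.25
side z0.099 n43 u233-243 x0.4795..0.5083 mid0.4939 y0.2054..0.2347
side z0.110 n5 u237-239 x0.4916..0.4968 mid0.4942 y0.2177..0.2229
side z0.115 n4 u237-239 x0.4911..0.4970 mid0.4941 y0.2156..0.2228
side z0.120 n46 u234-242 x0.4841..0.5060 mid0.4950 y0.2095..0.2214
side z0.160 n64 u233-242 x0.4816..0.5066 mid0.4941 y0.2024..0.2205
side 173 95
wrist z0.099 n491 u268-299 x0.4802..0.5105 mid0.4954 y0.2126..0.2369
wrist z0.115 n13 u280-287 x0.4922..0.4987 mid0.4955 y0.2234..0.2256
wrist z0.120 n11 u280-293 x0.4923..0.5029 mid0.4976 y0.2240..0.2325
wrist z0.160 n265 u264-303 x0.4815..0.5096 mid0.4955 y0.2216..0.2358
wrist 218 117
0.00068227277919027
```

```bash
python3 -c "
from bench import r
print(r.hand_in())"
```

```text
the job is handed in; nothing more can be done
None
```

I took the detector out of its stand and held it about 12 mm above the test-leak mouth for over 1.5 s. I then carried it over the valve block with the tip about 0.20 m up, and handed the job in at 16.4 s. The detector is still in the gripper, held still above the filler cap.

**Final checks:**
- **Position:** the tip is about 11 mm above the cap and within about 2 mm of its axis in both the wrist and side views.
- **Stillness and grip:** the detector is vertical, the joints are at rest (below 0.001 rad/s), and the finger opening of 27 mm matches the barrel. The gripper was set to 45 N.
- **Contact:** wrist forces stayed around 1 N in the readings taken at the end of each move, so there was no sign of touching the bottle, valve block or vaporizer.

**What did not go as expected:**
- **Lookalikes:** the two small lookalike pens by the stand stood upright at first but were lying on the bench once the detector was lifted. They are not among the listed things. The fingers should have missed them by my measurements, so I don't know why they fell.
- **Camera disagreement:** the fixed cameras read 3–7 mm off the wrist camera at the detector and leak mouth. I used the wrist camera, which agreed with where the gripper closed on the barrel.

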